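# Pack the closed vials and jars into the transport tray

### The arm

A 7-joint arm with a two-finger parallel gripper is mounted at the origin on a cart in front of the work surface, level with it; the furniture and walls round the work are solid. World frame = base frame: x ahead of the robot, y to its left, z up, the work surface at z = 0. Lengths are in mm, angles in rad, forces in N, time in s.
With the tool pointing down it reaches from about 425 to 925 mm from the base axis. Payload 6.8 kg.
Tool frame: the origin (TCP) lies on the mounting face of the last link; the fingertips stand 173 mm ahead of it and the grasp point (between the pads) lies 155 mm ahead of it; z points along the fingers, x is the direction in which the jaws open and shut, and the axes are right-handed (so a half turn about z gives the same grasp; the last joint's range is limited). The gripper opens to 85 mm and grips with 20 to 120 N. Pads are 22 mm wide; open, the fingers measure 114 mm over their backs; the gripper's body (76 mm by 85 mm) begins 54 mm behind the grasp point. The pads swing forward as they close: fully open they stand 13 mm farther back than shut.
Start: joints at [-1.237, 0.477, 0.022, 1.555, -0.011, 1.109, -0.083], TCP at [288.608, 610.203, 404.708] pointing down, gripper open.
Joint ranges: [-2.96, 2.96], [-0.34, 2.1], [-1.41, 1.46], [0.24, 2.44], [-1.37, 4.51], [0.17, 1.92], [-2.96, 2.96]. Speed limits (rad/s): [2.39, 2.39, 3.14, 3.14, 3.14, 3.14, 3.14].

### API

Orientations are given as a unit quaternion [x, y, z, w].
In Python, from plant import manip, imaging gives the robot as it stands. Calls block until the motion is done:
- manip.movep(position, orientation): joint-space move of the TCP to a pose.
- manip.line_to(position, ori=None, v=150): straight line of the TCP; ori=None keeps the orientation; v is the mean speed in mm/s.
- manip.goto_joints(angles): joint-space move.
- manip.release() and manip.close(force=None): open the fingers fully, or close them until they stop; force is the grip in N (None keeps the last).
- manip.hold(seconds).
- manip.ik(position, orientation): joint angles nearest the present ones, or None.
- imaging.camera(name): name is "side" or "top" or "wrist"; returns a dict with "img" (384x512x3 uint8, blue, green, red), "fx", "fy", "cx", "cy" (pixels), "dist" ([k1, k2, p1, p2, k3] as OpenCV has them; the pictures are not rectified), "xyz" and "attitude" of the camera in the world. Camera axes: x right, y down, z forward; pixel columns grow to the right and rows downward; lengths in mm; the calibration is good to about 2 mm. A picture is of the moment at which its call begins. There is no depth.
A pose or a line that the arm cannot do raises manip.IKError and nothing moves.
- manip.job_done(): hands the job in, once; it reports no verdict.
Readings, each from a call of its own:
- manip.get_clock(): time.
- manip.get_qpos(): joint angles.
- manip.get_dq(): joint speeds.
- manip.get_effort(): joint torques, N m.
- manip.get_position(): TCP position.
- manip.get_orientation(): TCP orientation.
- manip.get_force(): force on the tool from outside, world axes, zero at the start.
- manip.get_wrist_torque(): the same for the moment, N m.
- manip.get_grip_width(): finger opening in mm.
Only numpy, scipy, OpenCV 4.12 (cv2) and the standard library are available. Lean on these libraries where they do the work, as an engineer would, in place of code of your own. Each camera call takes 0.05 s, during which the arm holds its last target.

### The job

Pack the transport tray for the sample round: stand the two closed white vials in the two small round nests and the two closed wide jars in the two large ones, one in each nest, upright and right down on the nest's floor. The dropper bottle and the jar without a lid do not go along: leave them standing where they are.

Things in the scene. Friction and masses are not known exactly. Their poses are not given: they have to be found in the camera images.
- vial_1_center (a point): plain white closed screw-cap vial, 27 mm in diameter, 51 mm high, flat-topped cap as wide as the body, about 30 g, standing upright; the point is its centre, 25.5 mm above its underside; z is its upright axis. The two vials are interchangeable. Hold it by its upper half, so that the fingers stay above the tray. Swing across near the robot: a shelf overhangs the back of the bench
- vial_2_center (a point): plain white closed screw-cap vial, 27 mm in diameter, 51 mm high, flat-topped cap as wide as the body, about 30 g, standing upright; the point is its centre, 25.5 mm above its underside; z is its upright axis. The two vials are interchangeable. Hold it by its upper half, so that the fingers stay above the tray. Swing across near the robot: a shelf overhangs the back of the bench
- jar_1_center (a point): plain white closed wide jar, 48 mm in diameter, 52 mm high, flat ribbed lid as wide as the body, about 45 g, standing upright; the point is its centre, 26 mm above its underside; z is its upright axis. The two jars are interchangeable. Hold it by its upper half, so that the fingers stay above the tray. Swing across near the robot: a shelf overhangs the back of the bench
- jar_2_center (a point): plain white closed wide jar, 48 mm in diameter, 52 mm high, flat ribbed lid as wide as the body, about 45 g, standing upright; the point is its centre, 26 mm above its underside; z is its upright axis. The two jars are interchangeable. Hold it by its upper half, so that the fingers stay above the tray. Swing across near the robot: a shelf overhangs the back of the bench
- open_jar_center (a point): look-alike that is not packed: the same white jar without its lid, an open mouth seen from above, 47 mm in diameter, 50 mm high; the point is on its axis, 25 mm above its underside; z is its upright axis
- dropper_bottle_center (a point): look-alike that is not packed: white dropper bottle with the vial's 27 mm body but a slim pointed nozzle on top, 86 mm high overall; the point is on its axis, 43 mm above its underside; z is its upright axis
- vial_nest_1: small nest: fixed grey insert 84 mm square, 14 mm high, with a round dark-floored recess 43 mm wide, 11 mm deep at its centre. Origin: centre of its underside, 4 mm above the worktop; recess floor 3 mm above it; z up, x and y along its sides. Two small and two large nests, in any order, fill a metal tray 180 mm square, two by two, 85 mm between centres; tray rim level with inserts, 18 mm above worktop
- vial_nest_2: small nest: fixed grey insert 84 mm square, 14 mm high, with a round dark-floored recess 43 mm wide, 11 mm deep at its centre. Origin: centre of its underside, 4 mm above the worktop; recess floor 3 mm above it; z up, x and y along its sides. Two small and two large nests, in any order, fill a metal tray 180 mm square, two by two, 85 mm between centres; tray rim level with inserts, 18 mm above worktop
- jar_nest_1: large nest: fixed grey insert 84 mm square, 14 mm high, with a round dark-floored recess 64 mm wide, 11 mm deep at its centre. Origin: centre of its underside, 4 mm above the worktop; recess floor 3 mm above it; z up, x and y along its sides. Two small and two large nests, in any order, fill a metal tray 180 mm square, two by two, 85 mm between centres; tray rim level with inserts, 18 mm above worktop
- jar_nest_2: large nest: fixed grey insert 84 mm square, 14 mm high, with a round dark-floored recess 64 mm wide, 11 mm deep at its centre. Origin: centre of its underside, 4 mm above the worktop; recess floor 3 mm above it; z up, x and y along its sides. Two small and two large nests, in any order, fill a metal tray 180 mm square, two by two, 85 mm between centres; tray rim level with inserts, 18 mm above worktop
Mind the look-alikes: they are no part of the job. Leave any brown or pink look-alike of the part that bears jar_2_center alone.

How it is judged:
By the outcome, as a careful person would: the job done as asked, in the order asked, and still so for the second after the job is handed in, with the robot touching nothing.
It also fails if it takes over 118 s, if anything falls off the work surface, if the arm or the gripper's body presses on something with over 40 N, if the wrist force passes 120 N, or if a joint passes its speed limit or range.

## Working session

There is one attempt and no reset: what is moved stays moved. The work goes in short steps, each a Python script; the robot and the scene stay as the last script left them, time stands still between calls to the robot, and variables do not carry over. Pictures are saved under pics/ and viewed, and the job is handed in when it is done.

```bash
ls; mkdir -p pics
python3 - <<'E'
from plant import manip, imaging
import cv2
for n in ["top","side","wrist"]:
    c=imaging.camera(n); cv2.imwrite(f"pics/{n}0.png",c["img"])
    print(n,{k:v for k,v in c.items() if k!="img"})
print(manip.get_clock(),manip.get_position(),manip.get_orientation())
E
```

```text
pics
top {'fx': 374.4204944381972, 'fy': 374.4204944381972, 'cx': 252.3609256338665, 'cy': 197.87887285697073, 'dist': array([-0.0583982,  0.       ,  0.       ,  0.       ,  0.       ]), 'xyz': array([ 190.55264686,   65.20010598, 1432.547781  ]), 'attitude': array([ 0.70436319, -0.70299468,  0.0751776 , -0.06339803])}
side {'fx': 486.0652941038018, 'fy': 486.0652941038018, 'cx': 250.74497543897195, 'cy': 192.20960344546307, 'dist': array([-0.13064718,  0.        ,  0.        ,  0.        ,  0.        ]), 'xyz': array([ 439.20429012, 1527.28220406,  885.08667372]), 'attitude': array([-0.00806724,  0.86507118, -0.50149816,  0.00929343])}
wrist {'fx': 268.08048486661966, 'fy': 268.08048486661966, 'cx': 256.1714292938282, 'cy': 191.09427681131518, 'dist': array([-0.04308492,  0.        ,  0.        ,  0.        ,  0.        ]), 'xyz': array([227.87962212, 638.23742128, 373.70241403]), 'attitude': array([0.83726314, 0.53043788, 0.07021627, 0.11267545])}
0.15 [288.47104674 610.02048426 403.94951115] [ 8.44851815e-01  5.34999910e-01 -5.85174497e-04  4.05086296e-04]
```

View pics/top0.png

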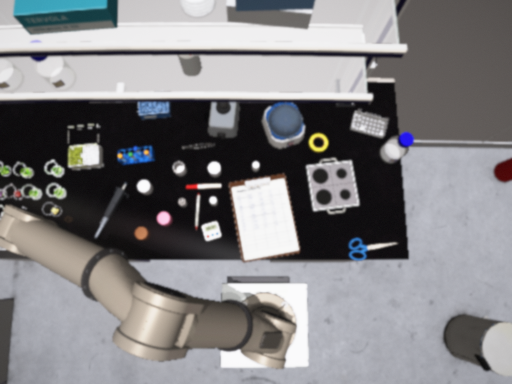

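View pics/side0.png

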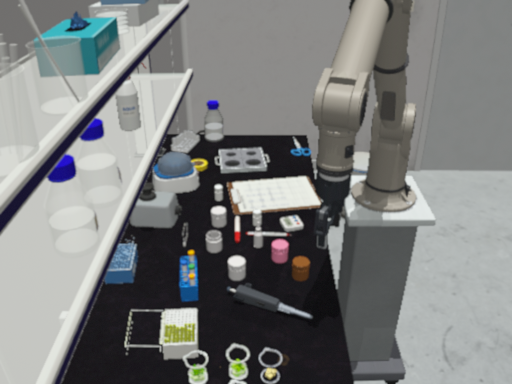

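View pics/wrist0.png

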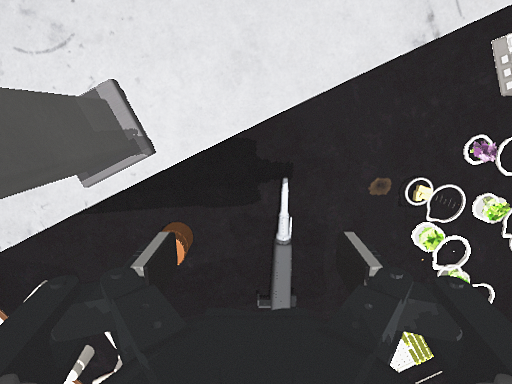

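Run:
```python
import cv2
a=cv2.imread("pics/top0.png"); cv2.imwrite("pics/topA.png",cv2.resize(a[140:250,120:270],None,fx=5.3,fy=5.3,interpolation=cv2.INTER_CUBIC))
cv2.imwrite("pics/topB.png",cv2.resize(a[145:225,290:380],None,fx=7,fy=7,interpolation=cv2.INTER_CUBIC))
a=cv2.imread("pics/side0.png"); cv2.imwrite("pics/sideA.png",cv2.resize(a[140:290,180:330],None,fx=4,fy=4,interpolation=cv2.INTER_CUBIC))
```

```text
(no output)
```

View pics/topA.png

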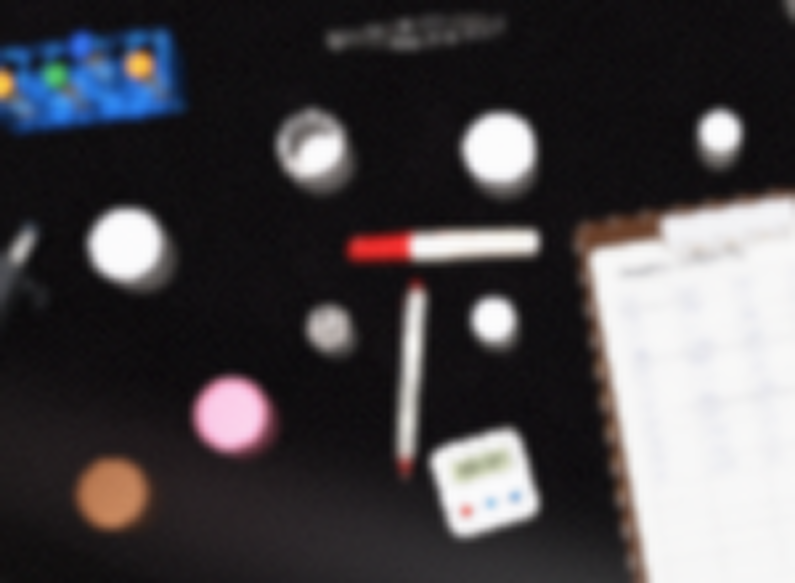

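View pics/topB.png

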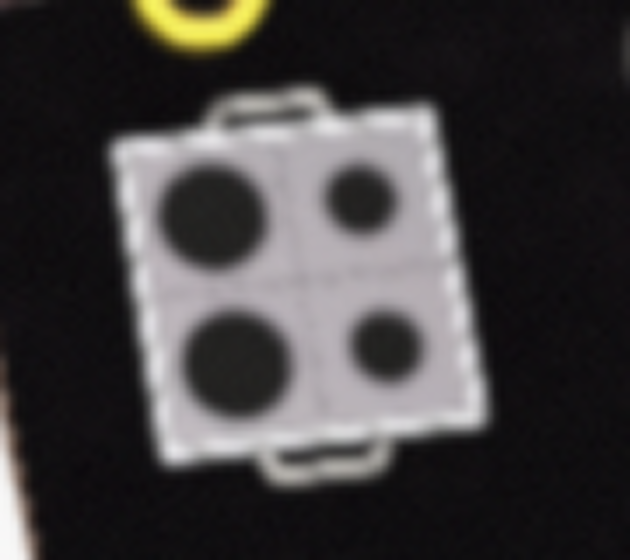

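View pics/sideA.png

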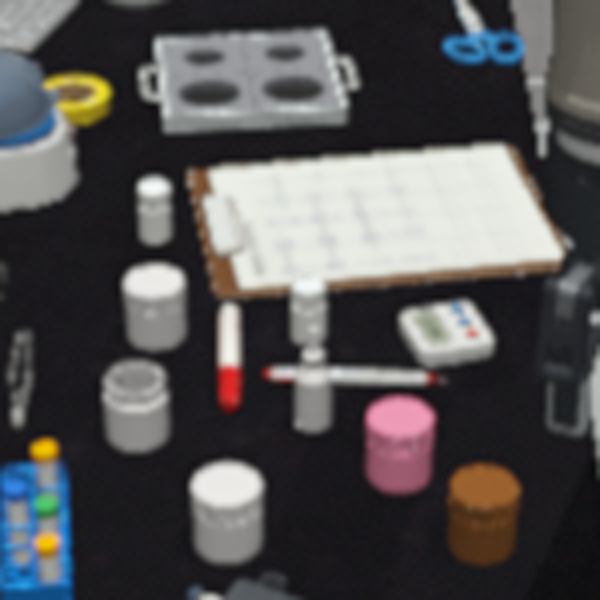

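```bash
cat > h.py <<'E'
from plant import manip, imaging
import cv2, numpy as np
from scipy.spatial.transform import Rotation as R
def px2w(c,uv,z):
    K=np.array([[c["fx"],0,c["cx"]],[0,c["fy"],c["cy"]],[0,0,1]])
    p=cv2.undistortPoints(np.array([[uv]],float),K,c["dist"])[0,0]
    d=R.from_quat(c["attitude"]).apply([p[0],p[1],1.]); o=np.array(c["xyz"])
    return o+d*(z-o[2])/d[2]
def w2px(c,P):
    K=np.array([[c["fx"],0,c["cx"]],[0,c["fy"],c["cy"]],[0,0,1]])
    q=R.from_quat(c["attitude"]).inv().apply(np.array(P,float)-c["xyz"])
    return cv2.projectPoints(q.reshape(1,1,3),np.zeros(3),np.zeros(3),K,c["dist"])[0].ravel()
def quat(yaw): # tool down, jaws along yaw in world
    c,s=np.cos(yaw),np.sin(yaw)
    return R.from_matrix(np.array([[c,s,0],[s,-c,0],[0,0,-1]])).as_quat()
E
python3 - <<'E'
from h import *
c=imaging.camera("top"); s=imaging.camera("side")
A=lambda u,v:((u+.5)/5.3-.5+120,(v+.5)/5.3-.5+140)
B=lambda u,v:((u+.5)/7-.5+290,(v+.5)/7-.5+145)
for n,p,z in [("jarA",A(126,244),52),("jarB",A(499,149),52),("open",A(312,145),50),("vA",A(720,132),51),("vB",A(494,320),51),("drop",A(330,328),56),
 ("L1",B(213,217),18),("L2",B(237,362),18),("S1",B(361,200),18),("S2",B(387,345),18),("brown",A(112,494),52),("pink",A(231,414),52)]:
    w=px2w(c,p,z); q=w2px(s,w); print(n,w.round(1), "side",q.round(0),"crop",((q-[180,140])*4).round(0))
for z in (200,300,400,500): print("shelf edge",z,[px2w(c,(u,97),z).round() for u in (100,360)], [w2px(s,px2w(c,(u,97),z)).round() for u in (100,200,360)])
for z in (0,):print("bench front",px2w(c,(200,260),z))
E
```

```text
jarA [510.9 454.7  52. ] side [236. 261.] crop [225. 482.]
jarB [582.  189.6  52. ] side [218. 210.] crop [154. 280.]
open [585.1 324.9  50. ] side [214. 234.] crop [135. 377.]
vA [595.8  30.3  51. ] side [218. 186.] crop [153. 185.]
vB [456.8 190.6  51. ] side [257. 211.] crop [308. 282.]
drop [449.6 305.7  56. ] side [259. 229.] crop [315. 357.]
L1 [ 562.  -223.6   18. ] side [232. 163.] crop [208.  91.]
L2 [ 479.2 -234.    18. ] side [253. 162.] crop [291.  87.]
S1 [ 572.4 -307.7   18. ] side [231. 154.] crop [203.  56.]
S2 [ 489.2 -318.4   18. ] side [251. 153.] crop [283.  51.]
brown [332.1 454.5  52. ] side [301. 261.] crop [483. 484.]
pink [388.7 373.8  52. ] side [280. 244.] crop [398. 415.]
shelf edge 200 [array([801., 589., 200.]), array([ 807., -343.,  200.])] [array([113., 245.]), array([144., 175.]), array([173., 110.])]
shelf edge 300 [array([752., 547., 300.]), array([ 757., -310.,  300.])] [array([131., 200.]), array([157., 144.]), array([182.,  89.])]
shelf edge 400 [array([702., 504., 400.]), array([ 707., -277.,  400.])] [array([151., 155.]), array([172., 110.]), array([192.,  66.])]
shelf edge 500 [array([653., 462., 500.]), array([ 657., -244.,  500.])] [array([171., 108.]), array([187.,  75.]), array([203.,  41.])]
bench front [235.44670928 239.05036274   0.        ]
```

Run:
```python
from h import *
c=imaging.camera("top"); s=imaging.camera("side")
a=c["img"]; cv2.imwrite("pics/topC.png",cv2.resize(a[90:185,220:320],None,fx=6,fy=6,interpolation=cv2.INTER_CUBIC))
b=s["img"]; cv2.imwrite("pics/sideC.png",cv2.resize(b[130:240,130:250],None,fx=5,fy=5,interpolation=cv2.INTER_CUBIC))
q0=np.array(manip.get_qpos())
import math
for n,(x,y),yw in [("jarA",(510.9,454.7),None),("jarB",(582,189.6),None),("vA",(595.8,30.3),None),("vB",(456.8,190.6),None),("via",(480,0),None),("L1",(562.6,-223.5),-.66),("S1",(573.1,-307.8),-.66),("L2",(478.3,-234),-.66),("S2",(488.8,-318.3),-.66)]:
    yw=math.atan2(y,x) if yw is None else yw
    for z in (193,305):
        q=manip.ik([x,y,z],quat(yw)); print(n,z,None if q is None else np.round(q,2))
```

```text
jarA 193 [-0.9   0.73  0.12  1.67 -0.11  0.75 -0.  ]
jarA 305 [-0.92  0.59  0.15  1.62 -0.1   0.93 -0.01]
jarB 193 [-0.63  0.66  0.28  1.87 -0.28  0.66  0.14]
jarB 305 [-0.68  0.5   0.35  1.82 -0.22  0.86  0.09]
vA 193 [-0.47  0.67  0.43  1.91 -0.44  0.65  0.28]
vA 305 [-0.54  0.5   0.52  1.87 -0.32  0.85  0.19]
vB 193 [-0.71  0.52  0.23  2.14 -0.24  0.5   0.1 ]
vB 305 [-0.79  0.32  0.32  2.09 -0.15  0.75  0.02]
via 193 [-0.4   0.52  0.34  2.18 -0.35  0.49  0.21]
via 305 [-0.58  0.32  0.54  2.13 -0.24  0.74  0.12]
L1 193 [-0.11  0.7   0.53  1.9  -0.54  0.69  0.08]
L1 305 [-0.41  0.7   1.    1.86 -0.71  0.99  0.25]
S1 193 [-0.09  0.82  0.72  1.79 -0.72  0.81  0.33]
S1 305 [-0.3   0.84  1.11  1.75 -0.85  1.11  0.44]
L2 193 [-0.27  0.73  0.82  2.08 -0.85  0.71  0.46]
L2 305 [-0.42  0.58  1.03  2.03 -0.65  0.89  0.31]
S2 193 [-0.02  0.72  0.67  1.96 -0.69  0.71  0.42]
S2 305 [-0.11  0.56  0.8   1.91 -0.52  0.89  0.28]
```

View pics/topC.png

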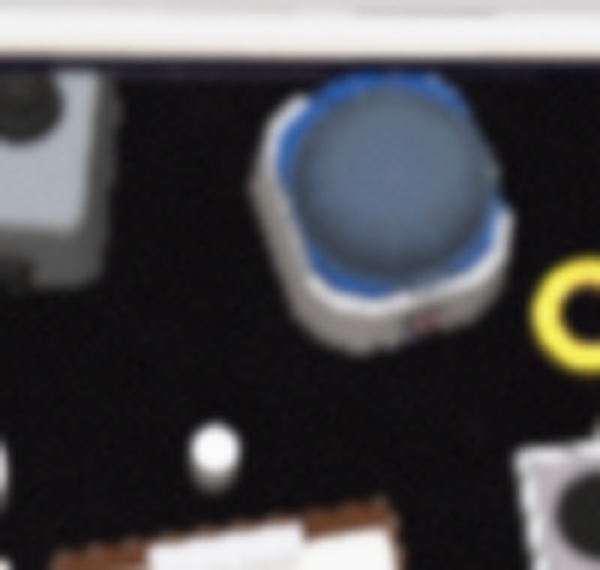

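View pics/sideC.png

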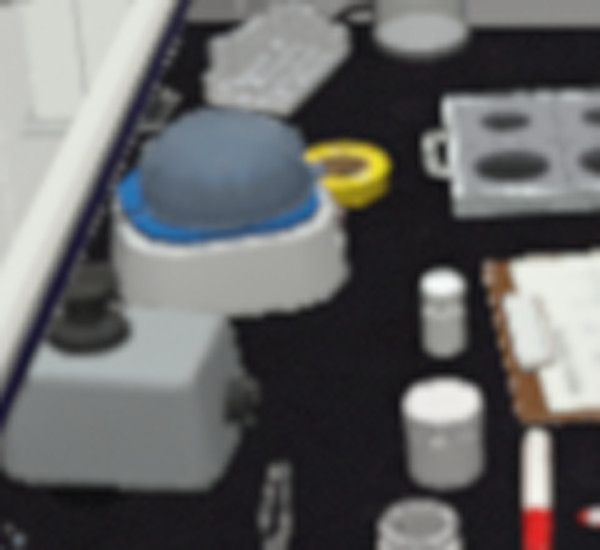

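```bash
cat >> h.py <<'E'
import math
T0=dict(jarA=(510.9,454.7),jarB=(582,189.6),vA=(595.8,30.3),vB=(456.8,190.6),L1=(562.6,-223.5),S1=(573.1,-307.8),L2=(478.3,-234),S2=(488.8,-318.3))
HI=305; VIA=([480,0,315],quat(0.0))
def st(m): print(m,"t=%.2f"%manip.get_clock(),"w=%.1f"%manip.get_grip_width(),"p",np.round(manip.get_position(),1),"F",np.round(manip.get_force(),1))
def hover(x,y,yaw): manip.movep([x,y,HI],quat(yaw)); st("hover")
def snap(cam,name):
    c=imaging.camera(cam); cv2.imwrite(f"pics/{name}.png",c["img"]); return c
def grab(x,y,z=193,f=30):
    manip.line_to([x,y,z],v=150); st("down")
    manip.close(f); st("closed")
    manip.line_to([x,y,HI],v=150); st("up")
def place(x,y,z=200):
    manip.line_to([x,y,z+12],v=150); manip.line_to([x,y,z],v=30); st("set")
    manip.release(); st("open")
    manip.line_to([x,y,HI],v=150)
E
python3 - <<'E'
from h import *
x,y=T0["jarA"]; hover(x,y,math.atan2(y,x)); snap("wrist","w1"); snap("side","s1")
E
```

```text
hover t=1.47 w=85.7 p [509.3 456.9 305.6] F [-1.3 -0.1  0.7]
```

View pics/w1.png

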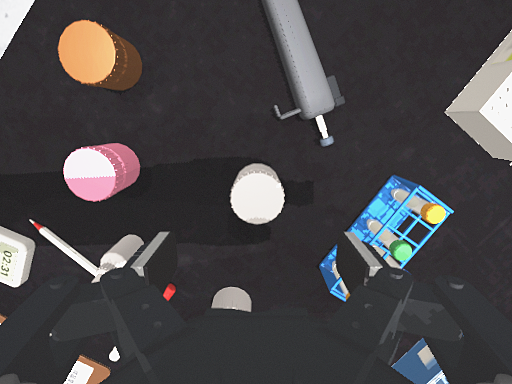

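View pics/s1.png

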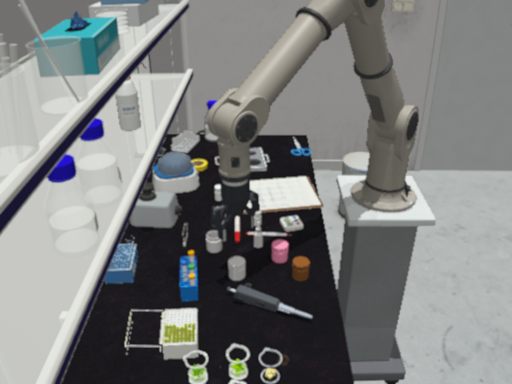

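Run:
```python
from h import *
c=imaging.camera("wrist"); s=imaging.camera("side")
print(c["xyz"],R.from_quat(c["attitude"]).as_matrix().round(2))
print("jar top from wrist",px2w(c,(257,196),52), "proj expected",w2px(c,[510.9,454.7,52]))
p=manip.get_position(); print(p,manip.get_orientation(),"side tcp",w2px(s,p),"tip",w2px(s,np.array(p)-[0,0,165]))
print("tip in wrist",w2px(c,np.array(p)-[0,0,155]))
```

```text
[464.221808   506.57772896 275.75620749] [[ 0.74  0.64  0.18]
 [ 0.67 -0.72 -0.19]
 [ 0.    0.26 -0.97]]
jar top from wrist [508.36063664 458.80375122  52.        ] proj expected [256.02045384 201.22131852]
[509.56256132 456.45872244 305.61365857] [ 9.34043269e-01  3.57159128e-01  2.65627031e-04 -6.77309017e-04] side tcp [234.48157812 180.44068859] tip [236.01238401 234.64871517]
tip in wrist [256.44080658 253.8873538 ]
```

Run:
```python
from h import *
x,y=509.8,456.5; grab(x,y); snap("side","s2")
```

```text
down t=2.57 w=85.4 p [510.3 456.8 194. ] F [ 0.2  0.3 -0. ]
closed t=3.02 w=45.7 p [510.1 456.8 194.1] F [-1.  -0.2  5.8]
up t=3.92 w=45.8 p [509.4 456.2 303.9] F [-1.   0.1 -0.9]
```

View pics/s2.png

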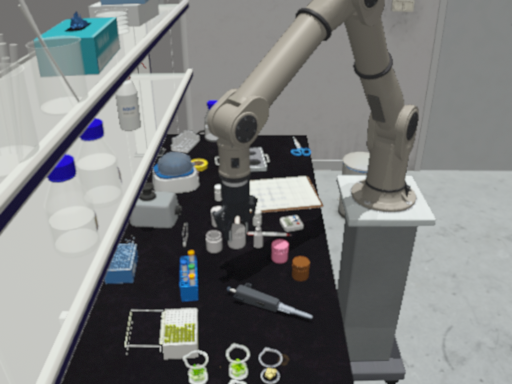

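```bash
python3 - <<'E'
from h import *
manip.movep(*VIA); st("via"); snap("side","s3")
x,y=T0["L1"]; hover(x,y,-.66); snap("wrist","w3"); snap("side","s3b")
c=imaging.camera("wrist")
for k in("L1","L2","S1","S2"): print(k,w2px(c,[*T0[k],18]).round(0))
E
python3 -c "
import cv2,numpy as np
cv2.imwrite('pics/m3.png',np.vstack([cv2.imread('pics/s3.png')[:300],cv2.imread('pics/s3b.png')[:300]]))"
```

```text
via t=5.64 w=45.7 p [480.7   1.4 315. ] F [ 0.2 -0.2 -1.6]
hover t=6.63 w=45.9 p [ 562.8 -221.5  304.5] F [-0.2  0.  -0.2]
L1 [258. 190.]
L2 [201. 245.]
S1 [315. 245.]
S2 [257. 294.]
```

View pics/w3.png

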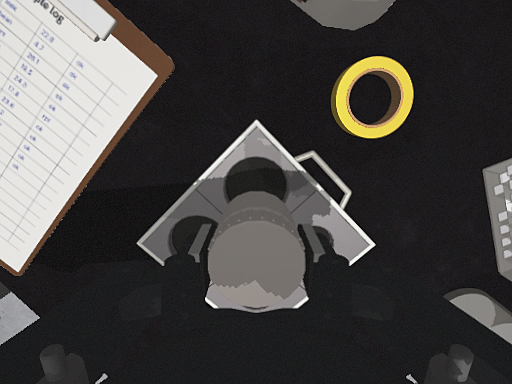

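View pics/m3.png

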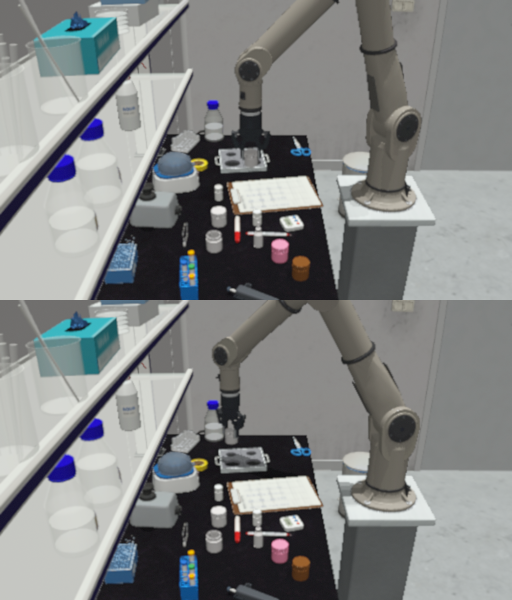

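Run:
```python
from h import *
c=imaging.camera("wrist")
P=np.array([w2px(c,[T0["L1"][0]+32*np.cos(a),T0["L1"][1]+32*np.sin(a),18]) for a in np.linspace(0,6.28,90)])
print(P.min(0),P.max(0)); e1=px2w(c,(256,P[:,1].min()),18); print(px2w(c,(256,157),18)-e1)
cv2.imwrite("pics/w3z.png",cv2.resize(c["img"][110:270,130:390],None,fx=3,fy=3))
# tray outer corners
for sx in(-1,1):
  for sy in(-1,1):
    print(w2px(c,[525.7+90*(sx*.992+sy*.123),-270.9+90*(sx*.123-sy*.992),18]))
```

```text
[225.68197602 157.37778904] [290.2102392  219.76581904]
[0.2221398  0.28852018 0.        ]
[137.60906844 243.55598761]
[256.72129345 341.51605408]
[258.53798989 119.67990451]
[377.31127898 244.9819747 ]
```

View pics/w3z.png

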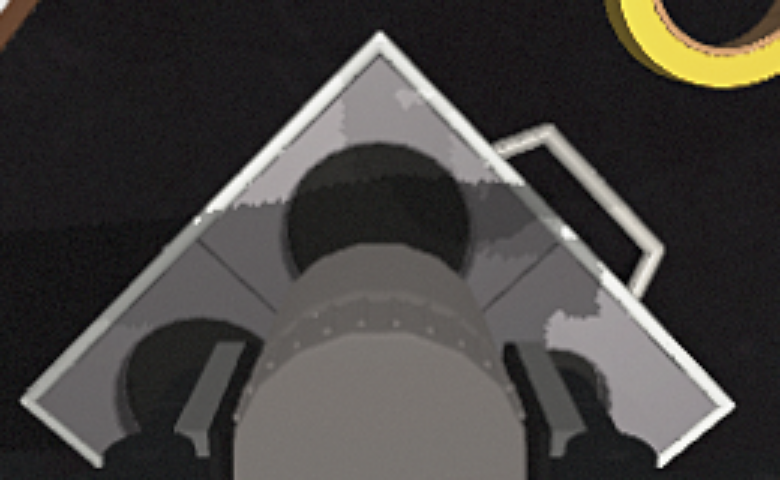

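```bash
python3 - <<'E'
from h import *
x,y=T0["L1"]
manip.line_to([x,y,212],v=150); manip.line_to([x,y,202],v=30); st("a")
for z in (201,200,199,198.5):
    manip.line_to([x,y,z],v=20); st(z)
    if manip.get_force()[2]>4: break
manip.release(); st("open"); manip.line_to([x,y,HI],v=150)
manip.movep(*VIA); st("via"); snap("top","t4"); snap("side","s4")
E
python3 -c "
import cv2,numpy as np
a=cv2.imread('pics/t4.png');b=cv2.imread('pics/s4.png')
cv2.imwrite('pics/m4.png',np.hstack([cv2.resize(a[140:230,280:380],None,fx=4,fy=4),cv2.resize(b[130:220,190:290],None,fx=4,fy=4)]))"
```

```text
a t=8.08 w=45.9 p [ 562.6 -223.5  201.9] F [-1.1 -0.7 -0. ]
201 t=8.33 w=45.3 p [ 562.6 -223.5  201. ] F [-0.4 -0.5 -0.9]
200 t=8.58 w=46.0 p [ 562.6 -223.6  201. ] F [-3.9  1.9  8.8]
open t=9.06 w=85.5 p [ 562.6 -223.5  199.9] F [-1.1  0.7  0.2]
via t=10.85 w=85.6 p [480.6  -1.2 315. ] F [-0.2 -0.6  0.1]
```

View pics/m4.png

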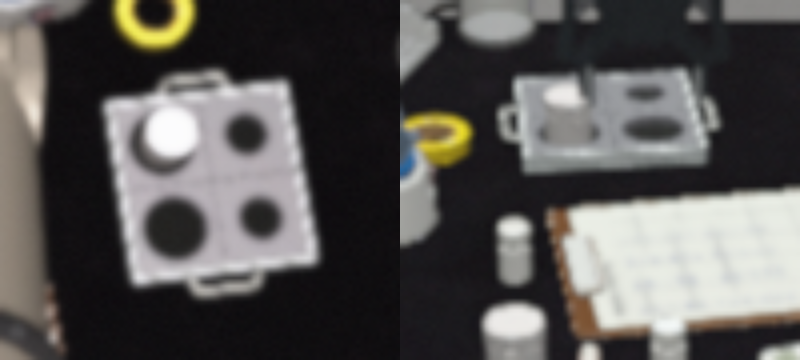

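Run:
```python
from h import *
x,y=T0["jarB"]; hover(x,y,math.atan2(y,x)); manip.hold(.2)
c=snap("wrist","w5"); P=np.array([w2px(c,[x+24*np.cos(a),y+24*np.sin(a),52]) for a in np.linspace(0,6.28,60)])
im=c["img"].copy(); cv2.polylines(im,[P.round().astype(int)],True,(0,0,255),1); cv2.imwrite("pics/w5o.png",im); st("")
```

```text
hover t=11.82 w=85.7 p [581.9 187.1 304.8] F [-0.3  0.1 -0.7]
 t=12.07 w=85.4 p [581.9 187.9 305.4] F [ 0.2  0.6 -0.2]
```

View pics/w5o.png

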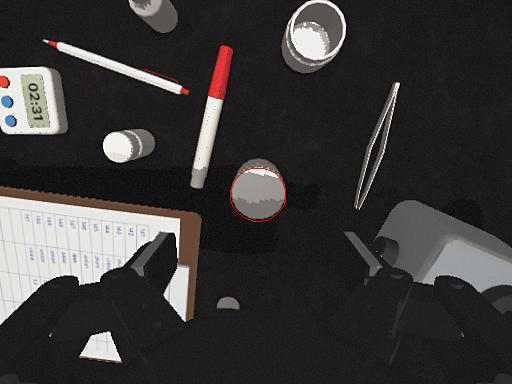

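```bash
cat >> h.py <<'E'
def pack(dst,pz=194):
    x,y=T0[dst]; hover(x,y,-.66); manip.hold(.15)
    manip.line_to([x,y,213],v=150); manip.line_to([x,y,203],v=30); st("a")
    for z in (202,201,200,199,198):
        manip.line_to([x,y,z],v=20); st(z)
        if manip.get_force()[2]>4: break
    manip.release(); st("open"); manip.line_to([x,y,HI],v=150)
    manip.movep(*VIA); st("via")
E
python3 - <<'E'
from h import *
x,y=T0["jarB"]; grab(x,y); snap("side","s5"); manip.movep(*VIA); st("via")
if manip.get_grip_width()>40: pack("L2")
snap("top","t5"); snap("side","s5b")
a=cv2.imread('pics/t5.png');b=cv2.imread('pics/s5b.png')
cv2.imwrite('pics/m5.png',np.hstack([cv2.resize(a[140:230,280:380],None,fx=4,fy=4),cv2.resize(b[130:220,190:290],None,fx=4,fy=4)]))
x,y=T0["vA"]; hover(x,y,math.atan2(y,x)); manip.hold(.2)
c=snap("wrist","w6"); P=np.array([w2px(c,[x+13.5*np.cos(a),y+13.5*np.sin(a),51]) for a in np.linspace(0,6.28,60)])
im=c["img"].copy(); cv2.polylines(im,[P.round().astype(int)],True,(0,0,255),1); cv2.imwrite("pics/w6o.png",im); st("")
E
```

```text
down t=12.97 w=85.4 p [582.5 189.6 193.8] F [-0.3  0.7  0.1]
closed t=13.42 w=46.2 p [582.3 189.7 193.9] F [-1.9 -0.2  5.2]
up t=14.32 w=46.0 p [581.5 189.6 304.1] F [-0.1  0.7 -0.1]
via t=15.23 w=45.6 p [481.    1.4 315.1] F [0.9 0.6 0. ]
hover t=16.17 w=45.9 p [ 479.3 -232.1  304.6] F [-0.3  0.9 -0.9]
a t=17.57 w=45.6 p [ 478.2 -234.   202.9] F [-0.1 -0.4 -0.1]
202 t=17.82 w=45.8 p [ 478.3 -234.   202. ] F [-0.1  0.7 -0.8]
201 t=18.07 w=45.8 p [ 478.3 -234.   201. ] F [-0.1  0.  -0.5]
200 t=18.32 w=45.6 p [ 478.2 -234.2  200.9] F [-3.3  1.9 12.5]
open t=18.79 w=85.6 p [ 478.3 -234.   199.9] F [-0.6  0.1 -0.1]
via t=20.57 w=85.2 p [480.   -1.4 314.8] F [ 0.1 -0.1  0.3]
hover t=21.23 w=85.1 p [596.2  29.  304.3] F [-0.3  0.8  0.3]
 t=21.48 w=85.1 p [595.1  29.6 305.3] F [ 0.3  0.6 -0. ]
```

View pics/m5.png

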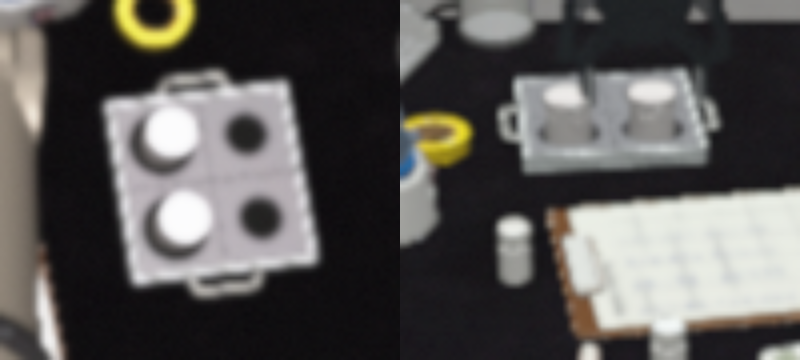

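View pics/w6o.png

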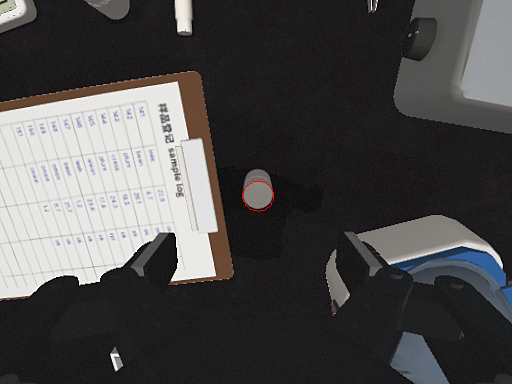

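Run:
```python
from h import *
c=imaging.camera("wrist"); print([px2w(c,p,z).round() for p,z in [((330,300),0),((327,265),0),((327,265),70),((345,236),70),((440,215),70)]])
```

```text
[array([ 691., -111.,    0.]), array([681., -64.,   0.]), array([658., -23.,  70.]), array([670.,   5.,  70.]), array([748.,  27.,  70.])]
```

Run:
```python
from h import *
x,y=T0["vA"]; grab(x,y); manip.movep(*VIA); st("via"); snap("side","s6")
if manip.get_grip_width()>18: pack("S1")
snap("top","t6"); snap("side","s6b")
a=cv2.imread('pics/t6.png');b=cv2.imread('pics/s6b.png')
cv2.imwrite('pics/m6.png',np.hstack([cv2.resize(a[140:230,280:380],None,fx=4,fy=4),cv2.resize(b[130:220,190:290],None,fx=4,fy=4)]))
x,y=T0["vB"]; hover(x,y,math.atan2(y,x)); manip.hold(.2)
c=snap("wrist","w7"); P=np.array([w2px(c,[x+13.5*np.cos(a),y+13.5*np.sin(a),51]) for a in np.linspace(0,6.28,60)])
im=c["img"].copy(); cv2.polylines(im,[P.round().astype(int)],True,(0,0,255),1); cv2.imwrite("pics/w7o.png",im); st("")
```

```text
down t=22.43 w=85.4 p [596.3  30.2 193.8] F [-0.1 -0.3  0. ]
closed t=22.99 w=25.7 p [596.   30.3 193.5] F [-1.1  0.2  4.9]
up t=23.89 w=25.6 p [595.3  30.4 304.1] F [-0.8  0.3  0.6]
via t=24.44 w=26.2 p [479.4   0.  314.6] F [-0.1  0.3 -0. ]
hover t=25.72 w=25.5 p [ 573.8 -306.   304.6] F [ 0.3  0.5 -0.5]
a t=27.12 w=26.0 p [ 573.1 -307.8  202.9] F [ 0.6 -0.3 -0.7]
202 t=27.37 w=26.0 p [ 573.1 -307.8  202. ] F [ 0.6 -0.2 -0.4]
201 t=27.62 w=25.3 p [ 573.1 -307.8  200.9] F [-0.2  1.  -0.6]
200 t=27.87 w=25.6 p [ 573.2 -307.9  200.5] F [-0.9  1.1  5.5]
open t=28.48 w=85.3 p [ 573.1 -307.8  199.9] F [-0.1 -0.3  0.7]
via t=30.55 w=85.5 p [480.6  -1.  315.2] F [ 0.6 -0.4 -0.3]
hover t=31.44 w=85.7 p [457.1 189.7 305. ] F [-0.4 -0.1  0.2]
 t=31.69 w=85.1 p [457.3 189.2 305.1] F [0.8 0.7 0.1]
```

View pics/m6.png

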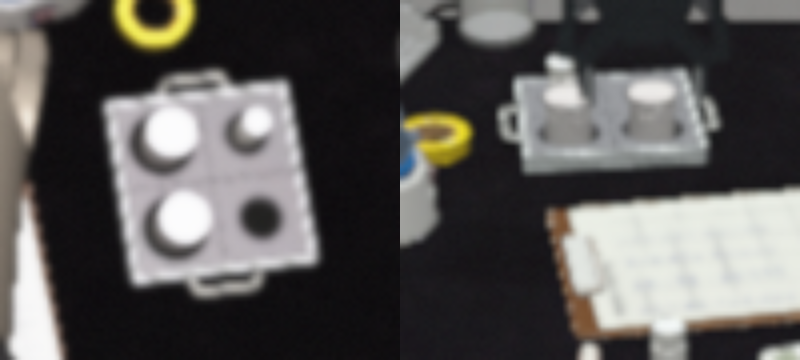

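View pics/w7o.png

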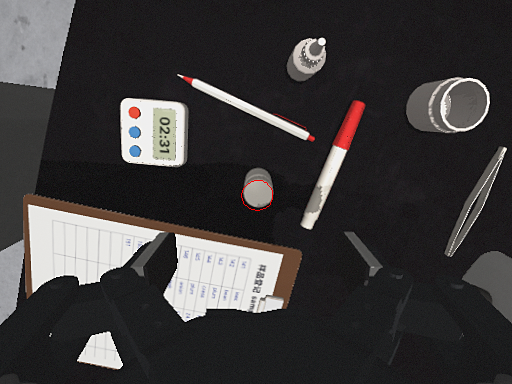

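Run:
```python
from h import *
x,y=T0["vB"]; grab(x,y); manip.movep(*VIA); st("via")
if manip.get_grip_width()>18: pack("S2")
q=quat(math.atan2(400,400)); manip.movep([400,400,400],q); st("away")
snap("top","t7"); snap("side","s7")
a=cv2.imread('pics/t7.png');b=cv2.imread('pics/s7.png')
cv2.imwrite('pics/m7.png',np.hstack([cv2.resize(a[140:230,280:380],None,fx=4,fy=4),cv2.resize(b[130:220,190:290],None,fx=4,fy=4)]))
```

```text
down t=32.59 w=85.3 p [457.2 190.6 193.6] F [-0.5  0.2 -0.4]
closed t=33.16 w=25.7 p [457.  190.7 193.4] F [-1.2 -0.1  5.3]
up t=34.06 w=25.7 p [456.3 190.5 304.3] F [-0.5 -0.1 -1.4]
via t=34.85 w=25.9 p [480.    0.7 314.5] F [ 0.9 -0.2 -0.4]
hover t=36.06 w=25.5 p [ 489.9 -316.3  304.6] F [-0.   1.1 -0.4]
a t=37.46 w=25.7 p [ 488.8 -318.3  202.9] F [-0.3  0.2  0.6]
202 t=37.71 w=25.8 p [ 488.8 -318.3  202. ] F [ 0.9  0.2 -0.3]
201 t=37.96 w=25.8 p [ 488.8 -318.3  201. ] F [-0.8  0.8 -0.2]
200 t=38.21 w=25.3 p [ 488.8 -318.4  200.4] F [-0.3  1.   4.7]
open t=38.82 w=85.2 p [ 488.8 -318.3  199.9] F [-0.4 -0.5  1. ]
via t=40.88 w=85.5 p [480.2  -1.1 315. ] F [ 0.5 -0.5 -0.4]
away t=42.42 w=85.2 p [401.  398.3 399.9] F [0.4 0.1 0. ]
```

View pics/m7.png

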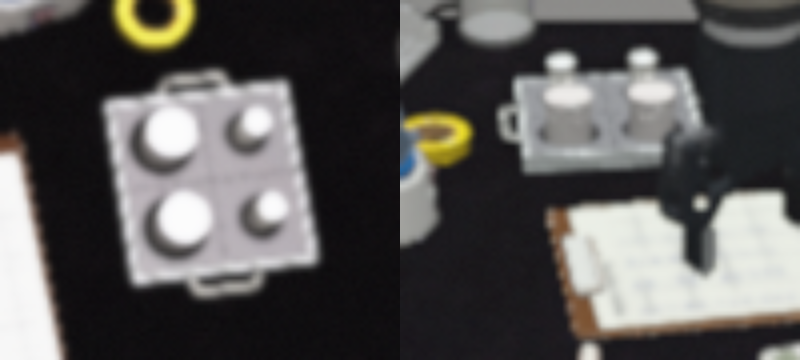

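View pics/s7.png

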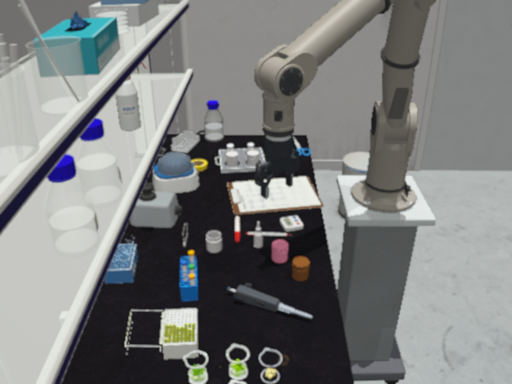

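Run:
```python
from h import *
manip.hold(.3); manip.job_done(); print(manip.get_clock())
```

```text
the job is handed in; nothing more can be done
the job is handed in; nothing more can be done
```

The tray is packed and handed in at about 43 s of the 118 s allowed. Both closed wide jars stand in the large nests and both closed white vials in the small ones.

**Seating:** each item touched down at the height expected for its nest floor, with 5–13 N measured on contact. The final top and side pictures show all four upright in their nests.

**Left alone:** the open jar, the dropper bottle and the pink and brown jars were never touched and look to be standing where they were. The gripper was open and well clear of everything when I handed in.

**Disagreement:** for the first jar, the top and wrist cameras differed by about 5 mm in position. I gripped at the average of the two. The other three items and the tray lined up with the wrist camera view.

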